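# Slide a nose-heavy pot tray across the gap onto the germination stand

## Robot

A 7-joint arm with a two-finger parallel gripper is mounted at the origin on the work surface. World frame = base frame: x ahead of the robot, y to its left, z up, the work surface at z = 0. Lengths are in m, angles in rad, forces in N, time in s.
With the tool pointing down it reaches from about 0.425 to 0.825 m from the base axis. Payload 3.6 kg.
Tool frame: the origin (TCP) lies on the centre line of the jaws, within the pads' length; the fingertips stand 19 mm ahead of it and the grasp point (between the pads) is the TCP; x points along the fingers, z is the direction in which the jaws open and shut, and the axes are right-handed (so a half turn about x gives the same grasp; the last joint's range is limited). The gripper opens to 93 mm and grips with 3 to 60 N. Pads are 15 mm wide; open, the fingers measure 128 mm over their backs; the gripper's body (75 mm by 188 mm) begins 65 mm behind the grasp point.
Start: joints at [1.111, 0.615, -0.013, 1.423, 0.008, 1.103, -0.04], TCP at [0.273, -0.59, 0.238] pointing down, gripper open.
Joint ranges: [-3.12, 3.12], [-0.3, 2.06], [-1.34, 1.32], [0.26, 2.42], [-1.36, 4.5], [0.01, 1.98], [-2.84, 2.84]. Speed limits (rad/s): [2.79, 2.79, 3.14, 3.14, 3.14, 3.14, 3.14].

## Interface

Orientations are given as a unit quaternion [x, y, z, w].
In Python, from rig import env, vision gives the robot as it stands.
- The arm moves only by the tool send_rows, never from a script. Its argument "increments" is a list of rows, each an object with "linear": the shift along the tool's x, y, z as a fraction of full scale, a list of three; "rotation": the turn, a rotation vector about the tool's x, y, z as a fraction of full scale, a list of three; "jaw": the opening, from -1 (shut) to 1 (fully open). A call has exactly 10 rows; each row shifts and turns the commanded pose from where the row before left it, along the tool's axes as they then stand; what a row does not reach is not made up. Full scale, the value 1, is 200 mm for a shift and 60 degrees for a turn. A row lasts 1/12 s, in which the tool goes at most 41.7 mm and 7.16 degrees, less where a joint would pass 70% of its speed; a pose out of reach is approached as far as the arm can. A call with a number of a shift or a turn outside -1 to 1 is refused whole. A call with a gripper value outside its range is refused whole. The fingers move at their own pace and stop on an object; the grip force is fixed at half the most. Time passes only in rows, so rows that do not move let the fingers close, or fill a call up. It gives the time, the measured TCP pose, the force and the opening at its end, in the units of the state.
- env.get_state(): the state, without advancing time (a new reading comes with each control period).
- vision.read_camera(name): name is "side" or "top"; returns the picture (400x640x3 uint8, red, green, blue); there is no depth.
- vision.camera_params(name): a dict with "mtx" (3x3 intrinsics, pixels), "rvec" (rotation vector, rad) and "tvec" (3), from world to camera coordinates, as OpenCV has them. Camera axes: x right, y down, z forward; pixel columns grow to the right and rows downward; lengths in m; the calibration is good to about 2 mm. A picture is of the moment at which its call begins. camera_params takes no time and is no camera call.
- env.sign_off(): hands the job in, once; it reports no verdict.
The state is a dict: "time": time; "joint_pos": joint angles; "qvel": joint speeds; "joint_efforts": joint torques, N m; "position": TCP position; "orientation": TCP orientation; "contact_force": force on the tool from outside, world axes, zero at the start; "ft_torque": the same for the moment, N m; "finger_gap": opening from 0.0 (shut) to 1.0 (fully open).
Only numpy, scipy, OpenCV 4.12 (cv2) and the standard library are available. Lean on these libraries where they do the work, as an engineer would, in place of code of your own. Each camera call takes 0.05 s, during which the arm holds its last target.

## Task

Slide the black pot tray off the brown wooden potting stand, straight across the open gap, until it rests wholly on the green germination stand with both clay pots still upright in their bay. The pots make its leading end heavy, so hold the empty tail down as you push: the tray must stay level, neither dipping into the gap nor being lifted off the stands. Leave the jar, trowel and saucer alone.

Things in the scene. Friction and masses are not known exactly. Their poses are not given: they have to be found in the camera images.
- potting_stand: Fixed brown wooden stand, 320 (x) x 250 (y) x 70 mm high, flat top 70 mm above the table. Origin: centre of its footprint, at table height. Its +x axis points across the gap to the germination stand; the gap starts at its x = +160 mm edge.
- germination_stand: Fixed green-topped stand, 330 (x) x 250 (y) x 70 mm high, level with the potting stand. Origin: centre of its footprint, at table height; +x points away from the potting stand. Its flat top begins at x = -165 mm; before it a steel lip slopes down into the gap, 9 mm over 18 mm, so an edge that dips a few mm rides up. The gap between the flat tops is about 115 to 130 mm.
- tray: Loose black open tray, 240 (x) x 150 (y) x 40 mm high (end rims 43), 0.3 kg; walls, floor and two full-height dividers across x 5 mm, giving three bays 73 mm long, 140 mm wide. Origin: centre of its underside. +x: nose (orange patch), towards the germination stand, up to 12 degrees askew. Pots included, its centre of mass lies about 50 mm to the nose side: unheld, it tips into the gap.
- tail_bay (a point): Centre of the floor (upper face) of the tray's empty tail bay, at tray x = -78 mm, 5 mm above the underside; axes as the tray. The bay spans tray x = -115 to -42 mm; the divider in front of it spans -42 to -37 mm. Fingertips lowered to just above this floor and pushed against the divider both push the tray and hold its tail down. The middle bay is empty too.
- nose_left (a point): Nose, +y bottom corner of the tray, at the underside; its axes are the tray's
- nose_right (a point): Nose, -y bottom corner of the tray, at the underside; its axes are the tray's
- tail_left (a point): Tail, +y bottom corner of the tray, at the underside; its axes are the tray's
- tail_right (a point): Tail, -y bottom corner of the tray, at the underside; its axes are the tray's
- pot_left: Loose terracotta pot, 60 mm high, 62 mm across the rim, 42 mm across the foot, about 0.28 kg, standing in the nose bay on its +y side. Origin: centre of its underside; z along its axis.
- pot_right: The same pot, on the nose bay's -y side.
- jar: Bystander: loose white jar with a green cap, 64 mm across, 85 mm high, standing on the table beyond the stands. Origin: centre of its underside.
- trowel: Bystander: loose flat trowel, 200 mm long along its x, lying on the table beyond the stands. Origin: on its underside, part way along it.
- saucer: Bystander: loose terracotta saucer, 80 mm across, 16 mm high, on the table beside the potting stand. Origin: centre of its underside.
Mind the look-alikes: they are no part of the job. What is shaped like the pot_right but blue or yellow is not meant. What is shaped like the pot_left but yellow is not meant.

How it is judged:
By the outcome, as a careful person would: the job done as asked, in the order asked, and still so for the second after the job is handed in, with the robot touching nothing.
It also fails if it takes over 48 s, if anything falls off the work surface, if the arm or the gripper's body presses on something with over 40 N, if the wrist force passes 120 N, or if a joint passes its speed limit or range.

## Working session

There is one attempt and no reset: what is moved stays moved. The work goes in short steps, Python scripts to look and compute and a tool call to move; the robot and the scene stay as the last step left them, time stands still between calls to the robot, and variables do not carry over. Pictures are saved under pics/ and viewed, and the job is handed in when it is done.

Besides the shell and the picture viewer there is one more tool, called after "Request:" as name(argument=value, ...), one argument or row to a line, values as JSON. send_rows: Moves the arm, as the interface text tells. Its arguments: {"type":"object","properties":{"increments":{"type":"array","items":{"type":"object","properties":{"linear":{"type":"array","items":{"type":"number"}},"rotation":{"type":"array","items":{"type":"number"}},"jaw":{"type":"number"}}}}},"required":["increments"]}

```bash
mkdir -p pics; ls; python3 - <<'E'
from rig import env, vision
import cv2
s=env.get_state(); print(s)
for n in("top","side"):
    im=vision.read_camera(n); cv2.imwrite(f"pics/{n}0.png",im[:,:,::-1]); p=vision.camera_params(n); print(n,p)
    R=cv2.Rodrigues(p["rvec"])[0]; print(-R.T@p["tvec"].ravel())
E
```

```text
pics
{'time': 0.0, 'joint_pos': array([ 1.11046801,  0.61589664, -0.01263   ,  1.4248619 ,  0.00808979,
        1.1033908 , -0.04039329]), 'qvel': array([-0.00066602,  0.00120607,  0.00010866, -0.00011909, -0.00058292,
        0.00116707, -0.0003195 ]), 'joint_efforts': array([ 1.66796244e-04, -4.58943057e+01,  2.08978700e-01, -1.65746212e+01,
       -6.11398928e-02,  2.05949473e-02,  2.49581399e-04]), 'position': array([ 0.27293832, -0.58911719,  0.23650798]), 'orientation': array([ 0.38112231,  0.5966567 , -0.38017883,  0.59515597]), 'contact_force': array([-0.42327118, -0.11128987,  0.71141302]), 'ft_torque': array([0.0625775 , 0.00440831, 0.01549838]), 'finger_gap': 1.0043859035085785}
top {'mtx': array([[477.18256163,   0.        , 326.58455747],
       [  0.        , 477.18256163, 198.24596557],
       [  0.        ,   0.        ,   1.        ]]), 'rvec': array([ 2.16194239, -2.18313551,  0.09362084]), 'tvec': array([-0.10736026,  0.5319005 ,  1.38560659])}
[ 0.40279424 -0.11869425  1.42759184]
side {'mtx': array([[379.44116892,   0.        , 319.93371131],
       [  0.        , 379.44116892, 202.21212378],
       [  0.        ,   0.        ,   1.        ]]), 'rvec': array([ 0.22322563, -2.78785497,  1.2791366 ]), 'tvec': array([0.48655008, 0.17725928, 1.04604863])}
[0.37298891 0.74611619 0.81643093]
```

View pics/top0.png

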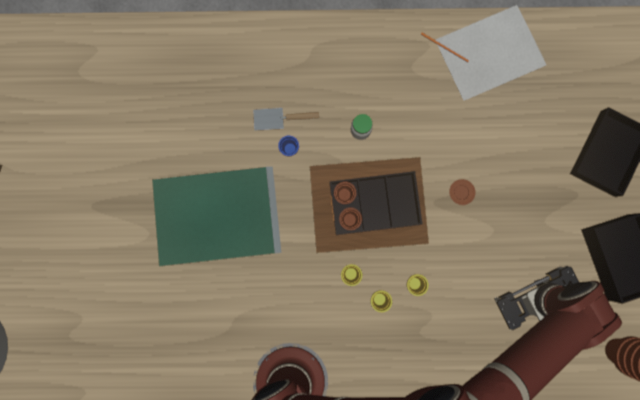

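View pics/side0.png

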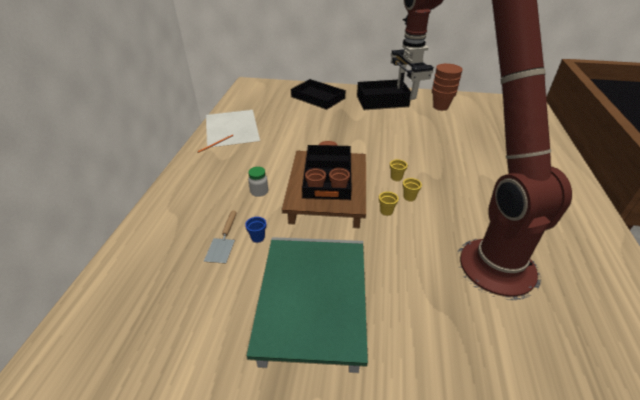

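The top view (image up = +x, left = +y) shows the green stand at about (215,217), the brown stand at (368,205), and the tray on it at (375,204). The two terracotta pots are at (345,193) and (350,219).

Possible look-alikes:
- **Pots:** one blue at (288,146) and three yellow at (352,275), (381,300) and (417,285). They are the wrong colour and stand on the table.
- **Trays:** two black ones at (605,150) and (625,260). They are off to the side and empty, not on the stand.

Next I'll confirm this in a crop and measure.

```bash
cat > h.py <<'E'
import numpy as np, cv2
from rig import env, vision
def ray(n,uv,z):
    p=vision.camera_params(n);R=cv2.Rodrigues(p["rvec"])[0];C=-R.T@p["tvec"].ravel()
    uv=np.atleast_2d(np.array(uv,float)); d=np.c_[uv,np.ones(len(uv))]@np.linalg.inv(p["mtx"]).T@R
    return (C+d*((z-C[2])/d[:,2])[:,None])[:,:2]
def proj(n,P):
    p=vision.camera_params(n); return cv2.projectPoints(np.array(P,float).reshape(-1,1,3),p["rvec"],p["tvec"],p["mtx"],None)[0][:,0]
E
python3 - <<'E'
from h import *
im=cv2.imread("pics/top0.png")
c=cv2.resize(im[145:275,140:440],None,fx=2.6,fy=2.6,interpolation=cv2.INTER_CUBIC);cv2.imwrite("pics/crop.png",c)
c=cv2.resize(im[155:255,305:435],None,fx=6,fy=6,interpolation=cv2.INTER_CUBIC);cv2.imwrite("pics/crop2.png",c)
s=cv2.imread("pics/side0.png")
hsv=cv2.cvtColor(im,cv2.COLOR_BGR2HSV)
def rect(m,z,name):
    m=cv2.morphologyEx(m,cv2.MORPH_CLOSE,np.ones((5,5)))
    cs,_=cv2.findContours(m,0,2); k=max(cs,key=cv2.contourArea); r=cv2.minAreaRect(k);b=cv2.boxPoints(r)
    w=ray("top",b,z); q=cv2.minAreaRect(ray("top",k[:,0].astype(float),z).astype(np.float32))
    print(name,b.round(1).tolist(),w.round(4).tolist(),q)
g=cv2.inRange(hsv,(65,60,30),(95,255,160)); g[:, :140]=0; g[:150]=0; rect(g,.07,"green")
br=cv2.inRange(hsv,(5,90,30),(20,255,140)); roi=np.zeros_like(br); roi[150:260,300:435]=1
rect(br*roi,.07,"brown")
bk=cv2.inRange(hsv,(0,0,0),(180,255,62))*roi; rect(bk,.11,"tray")
print(hsv[205,300:440:4].tolist())
E
```

```text
green [[150.5, 179.8000030517578], [264.8999938964844, 167.5], [274.1000061035156, 252.39999389648438], [159.6999969482422, 264.70001220703125]] [[0.5848, 0.3924], [0.6173, 0.0637], [0.3744, 0.0371], [0.3427, 0.3606]] ((0.4799725413322449, 0.21206799149513245), (0.2437479943037033, 0.3247079849243164), 5.883412837982178)
brown [[309.1000061035156, 165.60000610351562], [421.20001220703125, 156.5], [428.20001220703125, 243.5], [316.1000061035156, 252.60000610351562]] [[0.6213, -0.0633], [0.6444, -0.3859], [0.3953, -0.399], [0.3727, -0.0817]] ((0.5083777904510498, -0.23163533210754395), (0.2493572235107422, 0.3191986680030823), 4.090766429901123)
tray [[329.70001220703125, 181.8000030517578], [414.6000061035156, 171.1999969482422], [421.20001220703125, 223.1999969482422], [336.20001220703125, 233.8000030517578]] [[0.5689, -0.1221], [0.5962, -0.3588], [0.4512, -0.3729], [0.4243, -0.1385]] ((0.510091245174408, -0.24773146212100983), (0.1453658938407898, 0.23664961755275726), 6.378396511077881)
[[18, 68, 147], [18, 68, 147], [18, 67, 148], [17, 80, 124], [14, 120, 102], [14, 119, 101], [14, 118, 99], [14, 121, 97], [14, 119, 94], [13, 32, 56], [9, 32, 56], [11, 36, 56], [10, 28, 54], [13, 32, 55], [5, 28, 55], [15, 47, 43], [9, 32, 55], [10, 28, 55], [9, 33, 54], [13, 33, 54], [15, 28, 54], [10, 28, 54], [11, 68, 41], [13, 32, 55], [9, 32, 55], [13, 32, 56], [10, 28, 55], [13, 32, 55], [15, 36, 56], [18, 73, 42], [14, 115, 91], [15, 100, 107], [18, 70, 143], [18, 70, 143], [18, 69, 133]]
```

View pics/crop2.png

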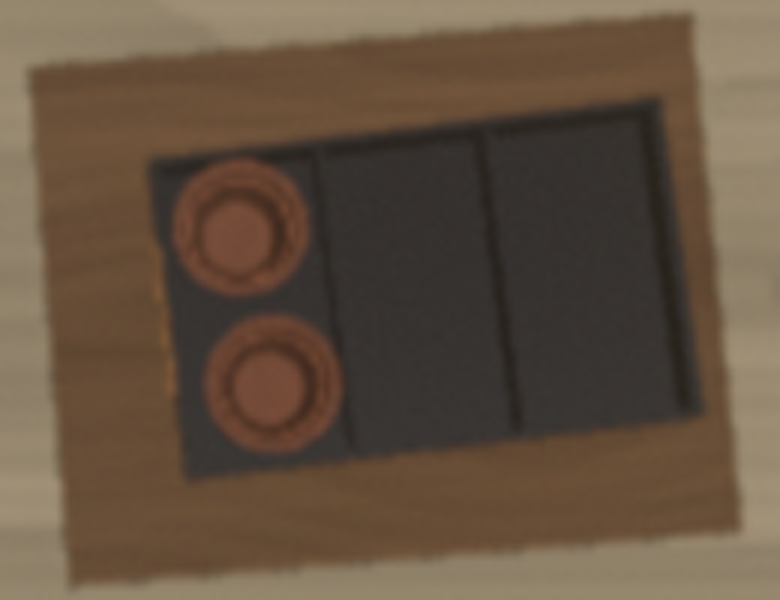

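```bash
python3 - <<'E'
from h import *
from scipy.spatial.transform import Rotation as Ro
def cr(pts,o=(305,155),s=6): return [(x/s+o[0]-.4,y/s+o[1]-.4) for x,y in pts]
t=ray("top",cr([(152,160),(655,100),(703,412),(188,478)]),.111);print("tray corners NL? TL.. ",t.round(4).tolist(),t.mean(0))
for a,b in((1,0),(2,3)):print(np.degrees(np.arctan2(*(t[b]-t[a])[::-1])))
d=ray("top",cr([(482,133),(518,432)]),.11);print("divider",d.round(4).tolist(),d.mean(0), np.degrees(np.arctan2(*(d[0]-d[1])[::-1])))
b=ray("top",cr([(30,68),(692,13),(740,530),(70,585)]),.07);print("brown",b.round(4).tolist(),b.mean(0))
for i,j in((1,0),(2,3)):print(np.degrees(np.arctan2(*(b[j]-b[i])[::-1])))
R=Ro.from_quat(env.get_state()["orientation"]).as_matrix();print(R.round(3))
E
```

```text
tray corners NL? TL..  [[0.5702, -0.1227], [0.5958, -0.3562], [0.4511, -0.3744], [0.4231, -0.1377]] [ 0.51004654 -0.24775389]
96.26900615238944
96.7324901076225
divider [[0.5814, -0.2758], [0.4427, -0.2895]] [ 0.51205255 -0.28266493] 5.632046081558079
brown [[0.6204, -0.0648], [0.6438, -0.3824], [0.3968, -0.3983], [0.374, -0.0821]] [ 0.50873303 -0.23190527]
94.20574937772979
94.1257964629596
[[-0.001  0.907  0.42 ]
 [ 0.002  0.42  -0.907]
 [-1.    -0.    -0.002]]
```

View pics/crop.png

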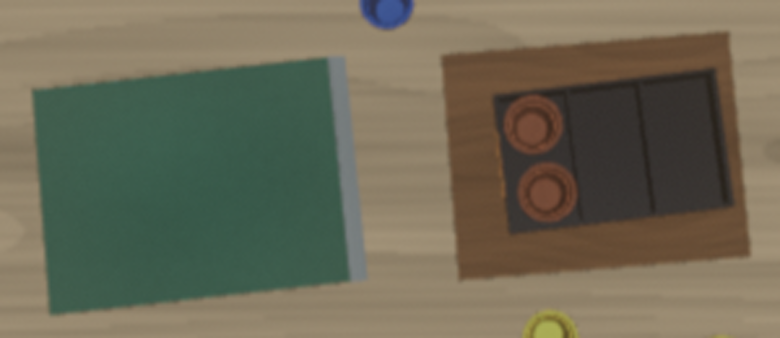

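Request:
send_rows(
  increments=[
    {"linear": [0,0,0],"rotation": [-0.115,0,0],"jaw": 0.6},
    {"linear": [0,0,0],"rotation": [-0.115,0,0],"jaw": 0.6},
    {"linear": [0,0,0],"rotation": [-0.115,0,0],"jaw": 0.6},
    {"linear": [0,0,0],"rotation": [-0.115,0,0],"jaw": 0.6},
    {"linear": [0,0,0],"rotation": [-0.115,0,0],"jaw": 0.6},
    {"linear": [0,0,0],"rotation": [-0.115,0,0],"jaw": 0.6},
    {"linear": [0,0,0],"rotation": [-0.115,0,0],"jaw": 0.6},
    {"linear": [0,0,0],"rotation": [-0.115,0,0],"jaw": 0.6},
    {"linear": [0,0,0],"rotation": [-0.115,0,0],"jaw": 0.6},
    {"linear": [0,0,0],"rotation": [-0.115,0,0],"jaw": 0.6},
  ],
)

```text
time: 0.93
position: [0.2729, -0.5895, 0.237]
orientation: [-0.025, 0.707, 0.026, 0.706]
contact_force: [0.3, 0.8, 0.2]
finger_gap: 0.801
```

Request:
send_rows(
  increments=[
    {"linear": [0,0.12,0.125],"rotation": [0,0,0],"jaw": 0.6},
    {"linear": [0,0.12,0.125],"rotation": [0,0,0],"jaw": 0.6},
    {"linear": [0,0.12,0.125],"rotation": [0,0,0],"jaw": 0.6},
    {"linear": [0,0.12,0.125],"rotation": [0,0,0],"jaw": 0.6},
    {"linear": [0,0.12,0.125],"rotation": [0,0,0],"jaw": 0.6},
    {"linear": [0,0.12,0.125],"rotation": [0,0,0],"jaw": 0.6},
    {"linear": [0,0.12,0.125],"rotation": [0,0,0],"jaw": 0.6},
    {"linear": [0,0.12,0.125],"rotation": [0,0,0],"jaw": 0.6},
    {"linear": [0,0.12,0.125],"rotation": [0,0,0],"jaw": 0.6},
    {"linear": [0,0.12,0.125],"rotation": [0,0,0],"jaw": 0.6},
  ],
)

```text
time: 1.77
position: [0.5071, -0.3321, 0.2372]
orientation: [-0.024, 0.707, 0.024, 0.706]
contact_force: [0.8, 0.6, -0.7]
finger_gap: 0.8
```

```bash
cat > st.py <<'E'
from h import *
from scipy.spatial.transform import Rotation as Ro
import sys
s=env.get_state();R=Ro.from_quat(s["orientation"]).as_matrix()
print("t",round(s["time"],2),"pos",s["position"].round(4),"F",s["contact_force"].round(1),"gap",round(s["finger_gap"],3),"yaw",np.degrees(np.arctan2(R[1,1],R[0,1])).round(2),"xaxis",R[:,0].round(4))
print("to target(y,z tool)", (R.T@(np.array([0.518,-0.3175,0])-s["position"]))[1:].round(4))
E
python3 st.py
```

```text
t 1.77 pos [ 0.5071 -0.3321  0.2372] F [ 0.8  0.6 -0.7] gap 0.8 yaw 93.84 xaxis [-9.e-04  4.e-04 -1.e+00]
to target(y,z tool) [0.0137 0.0121]
```

Request:
send_rows(
  increments=[
    {"linear": [0,0.068,0.06],"rotation": [0,0,0],"jaw": 0.6},
    {"linear": [0.07,0,0],"rotation": [0,0,0],"jaw": 0.6},
    {"linear": [0.08,0,0],"rotation": [0,0,0],"jaw": 0.6},
    {"linear": [0.08,0,0],"rotation": [0,0,0],"jaw": 0.6},
    {"linear": [0.08,0,0],"rotation": [0,0,0],"jaw": 0.6},
    {"linear": [0.08,0,0],"rotation": [0,0,0],"jaw": 0.6},
    {"linear": [0.08,0,0],"rotation": [0,0,0],"jaw": 0.6},
    {"linear": [0.05,0,0],"rotation": [0,0,0],"jaw": 0.6},
    {"linear": [0,0,0],"rotation": [0,0,0],"jaw": 0.6},
    {"linear": [0,0,0],"rotation": [0,0,0],"jaw": 0.6},
  ],
)

```text
time: 2.6
position: [0.5173, -0.319, 0.1333]
orientation: [-0.024, 0.707, 0.024, 0.706]
contact_force: [0.2, -0.5, 0.6]
finger_gap: 0.8
```

```bash
python3 st.py; python3 - <<'E'
from h import *
a=vision.read_camera("top")[:,:,::-1];cv2.imwrite("pics/t1.png",cv2.resize(a[145:275,300:440],None,fx=4,fy=4))
a=vision.read_camera("side")[:,:,::-1];cv2.imwrite("pics/s1.png",cv2.resize(a[80:240,260:400],None,fx=4,fy=3.6))
E
```

```text
t 2.6 pos [ 0.5173 -0.319   0.1333] F [ 0.2 -0.5  0.6] gap 0.8 yaw 93.85 xaxis [-1.e-03  7.e-04 -1.e+00]
to target(y,z tool) [0.0014 0.0009]
```

View pics/t1.png

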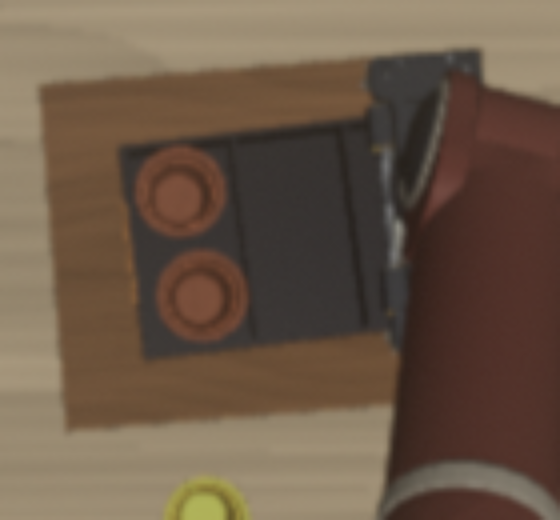

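View pics/s1.png

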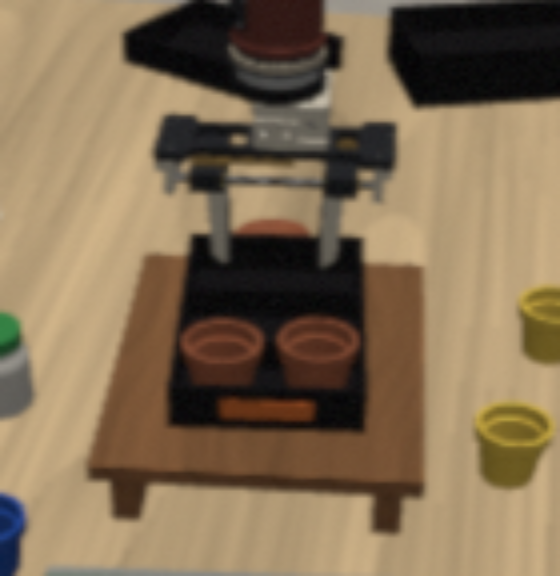

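The top and side views show both fingers centred over the tail bay. In the top crop the divider is at x≈350 px and the fingers at about x≈385. Both pots are upright. I'll lower the fingers in.

Request:
send_rows(
  increments=[
    {"linear": [0.05,0.007,0.004],"rotation": [0,0,0],"jaw": 0.6},
    {"linear": [0.05,0,0],"rotation": [0,0,0],"jaw": 0.6},
    {"linear": [0.05,0,0],"rotation": [0,0,0],"jaw": 0.6},
    {"linear": [0.01,0,0],"rotation": [0,0,0],"jaw": 0.6},
    {"linear": [0.005,0,0],"rotation": [0,0,0],"jaw": 0.6},
    {"linear": [0.005,0,0],"rotation": [0,0,0],"jaw": 0.6},
    {"linear": [0.005,0,0],"rotation": [0,0,0],"jaw": 0.6},
    {"linear": [0.005,0,0],"rotation": [0,0,0],"jaw": 0.6},
    {"linear": [0,0,0],"rotation": [0,0,0],"jaw": 0.6},
    {"linear": [0,0,0],"rotation": [0,0,0],"jaw": 0.6},
  ],
)

```text
time: 3.53
position: [0.5184, -0.3177, 0.0979]
orientation: [-0.024, 0.707, 0.024, 0.707]
contact_force: [-0.1, 0.3, -0.4]
finger_gap: 0.798
```

Request:
send_rows(
  increments=[
    {"linear": [0.003,0,0],"rotation": [0,0,0],"jaw": 0.6},
    {"linear": [0.003,0,0],"rotation": [0,0,0],"jaw": 0.6},
    {"linear": [0.003,0,0],"rotation": [0,0,0],"jaw": 0.6},
    {"linear": [0.002,0,0],"rotation": [0,0,0],"jaw": 0.6},
    {"linear": [0.002,0,0],"rotation": [0,0,0],"jaw": 0.6},
    {"linear": [0.002,0,0],"rotation": [0,0,0],"jaw": 0.6},
    {"linear": [0.001,0,0],"rotation": [0,0,0],"jaw": 0.6},
    {"linear": [0,0,0],"rotation": [0,0,0],"jaw": 0.6},
    {"linear": [0,0,0],"rotation": [0,0,0],"jaw": 0.6},
    {"linear": [0,0,0],"rotation": [0,0,0],"jaw": 0.6},
  ],
)

```text
time: 4.37
position: [0.5183, -0.3177, 0.0944]
orientation: [-0.024, 0.707, 0.024, 0.707]
contact_force: [1.1, -0.6, 0.2]
finger_gap: 0.8
```

Request:
send_rows(
  increments=[
    {"linear": [0.001,0,0],"rotation": [0,0,0],"jaw": 0.6},
    {"linear": [0.001,0,0],"rotation": [0,0,0],"jaw": 0.6},
    {"linear": [0.001,0,0],"rotation": [0,0,0],"jaw": 0.6},
    {"linear": [0,0,0],"rotation": [0,0,0],"jaw": 0.6},
    {"linear": [0,0,0],"rotation": [0,0,0],"jaw": 0.6},
    {"linear": [0,0,0],"rotation": [0,0,0],"jaw": 0.6},
    {"linear": [0,0,0],"rotation": [0,0,0],"jaw": 0.6},
    {"linear": [0,0,0],"rotation": [0,0,0],"jaw": 0.6},
    {"linear": [0,0,0],"rotation": [0,0,0],"jaw": 0.6},
    {"linear": [0,0,0],"rotation": [0,0,0],"jaw": 0.6},
  ],
)

```text
time: 5.2
position: [0.5183, -0.3177, 0.0944]
orientation: [-0.024, 0.707, 0.024, 0.707]
contact_force: [-2.0, 0.5, 6.0]
finger_gap: 0.802
```

Request:
send_rows(
  increments=[
    {"linear": [0,0.012,0],"rotation": [0,0,0],"jaw": 0.6},
    {"linear": [0,0.012,0],"rotation": [0,0,0],"jaw": 0.6},
    {"linear": [0,0.012,0],"rotation": [0,0,0],"jaw": 0.6},
    {"linear": [0,0.012,0],"rotation": [0,0,0],"jaw": 0.6},
    {"linear": [0,0.012,0],"rotation": [0,0,0],"jaw": 0.6},
    {"linear": [0,0.012,0],"rotation": [0,0,0],"jaw": 0.6},
    {"linear": [0,0.012,0],"rotation": [0,0,0],"jaw": 0.6},
    {"linear": [0,0.012,0],"rotation": [0,0,0],"jaw": 0.6},
    {"linear": [0,0.012,0],"rotation": [0,0,0],"jaw": 0.6},
    {"linear": [0,0.012,0],"rotation": [0,0,0],"jaw": 0.6},
  ],
)

```text
time: 6.03
position: [0.5169, -0.295, 0.0944]
orientation: [-0.025, 0.706, 0.023, 0.707]
contact_force: [-0.1, -4.5, 5.4]
finger_gap: 0.803
```

Request:
send_rows(
  increments=[
    {"linear": [0,0.012,0],"rotation": [0,0,0],"jaw": 0.6},
    {"linear": [0,0.012,0],"rotation": [0,0,0],"jaw": 0.6},
    {"linear": [0,0.012,0],"rotation": [0,0,0],"jaw": 0.6},
    {"linear": [0,0.012,0],"rotation": [0,0,0],"jaw": 0.6},
    {"linear": [0,0.012,0],"rotation": [0,0,0],"jaw": 0.6},
    {"linear": [0,0.012,0],"rotation": [0,0,0],"jaw": 0.6},
    {"linear": [0,0.012,0],"rotation": [0,0,0],"jaw": 0.6},
    {"linear": [0,0.012,0],"rotation": [0,0,0],"jaw": 0.6},
    {"linear": [0,0.012,0],"rotation": [0,0,0],"jaw": 0.6},
    {"linear": [0,0.012,0],"rotation": [0,0,0],"jaw": 0.6},
  ],
)

```text
time: 6.87
position: [0.5154, -0.2711, 0.0944]
orientation: [-0.024, 0.706, 0.023, 0.707]
contact_force: [0.4, -3.8, 5.5]
finger_gap: 0.799
```

```bash
cat > look.py <<'E'
from h import *
import sys
n=sys.argv[1]
a=vision.read_camera("top")[:,:,::-1];cv2.imwrite(f"pics/t{n}.png",cv2.resize(a[145:275,140:440],None,fx=2.6,fy=2.6,interpolation=2))
b=vision.read_camera("side")[:,:,::-1];cv2.imwrite(f"pics/s{n}.png",cv2.resize(b[80:370,230:400],None,fx=3,fy=2,interpolation=2))
E
python3 st.py;python3 look.py 2
```

```text
t 6.87 pos [ 0.5154 -0.2711  0.0944] F [ 0.4 -3.8  5.5] gap 0.799 yaw 93.8 xaxis [ 0.0013 -0.0023 -1.    ]
to target(y,z tool) [-0.0462 -0.0006]
```

View pics/t2.png

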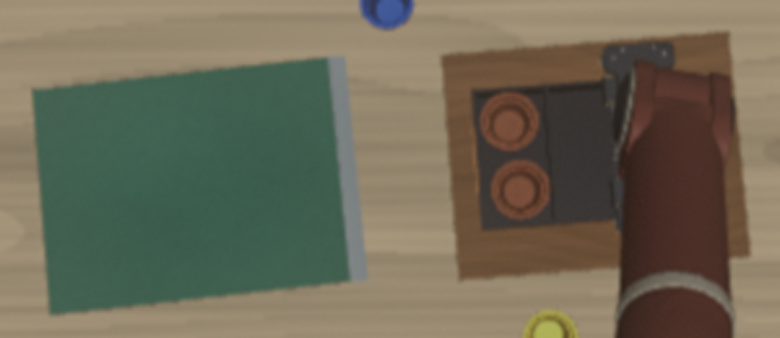

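View pics/s2.png

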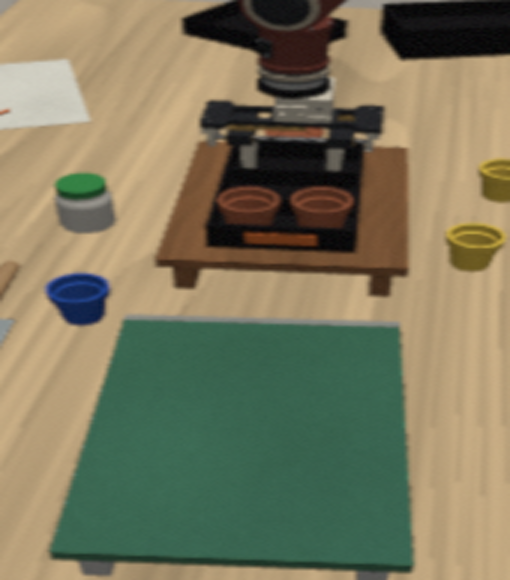

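Request:
send_rows(
  increments=[
    {"linear": [0.001,0.016,0],"rotation": [0,0,0],"jaw": 0.6},
    {"linear": [0,0.016,0],"rotation": [0,0,0],"jaw": 0.6},
    {"linear": [0.001,0.016,0],"rotation": [0,0,0],"jaw": 0.6},
    {"linear": [0,0.016,0],"rotation": [0,0,0],"jaw": 0.6},
    {"linear": [0.001,0.016,0],"rotation": [0,0,0],"jaw": 0.6},
    {"linear": [0,0.016,0],"rotation": [0,0,0],"jaw": 0.6},
    {"linear": [0,0.016,0],"rotation": [0,0,0],"jaw": 0.6},
    {"linear": [0,0.016,0],"rotation": [0,0,0],"jaw": 0.6},
    {"linear": [0,0.016,0],"rotation": [0,0,0],"jaw": 0.6},
    {"linear": [0,0.016,0],"rotation": [0,0,0],"jaw": 0.6},
  ],
)

```text
time: 7.8
position: [0.5136, -0.2397, 0.0944]
orientation: [-0.024, 0.706, 0.022, 0.707]
contact_force: [0.6, -4.4, 7.6]
finger_gap: 0.802
```

Request:
send_rows(
  increments=[
    {"linear": [0,0.016,0],"rotation": [0,0,0],"jaw": 0.6},
    {"linear": [0,0.016,0],"rotation": [0,0,0],"jaw": 0.6},
    {"linear": [0,0.016,0],"rotation": [0,0,0],"jaw": 0.6},
    {"linear": [0,0.016,0],"rotation": [0,0,0],"jaw": 0.6},
    {"linear": [0,0.016,0],"rotation": [0,0,0],"jaw": 0.6},
    {"linear": [0,0.016,0],"rotation": [0,0,0],"jaw": 0.6},
    {"linear": [0,0.016,0],"rotation": [0,0,0],"jaw": 0.6},
    {"linear": [0,0.016,0],"rotation": [0,0,0],"jaw": 0.6},
    {"linear": [0,0.016,0],"rotation": [0,0,0],"jaw": 0.6},
    {"linear": [0,0.016,0],"rotation": [0,0,0],"jaw": 0.6},
  ],
)

```text
time: 8.63
position: [0.5114, -0.2077, 0.0944]
orientation: [-0.024, 0.706, 0.022, 0.707]
contact_force: [0.4, -4.1, 9.3]
finger_gap: 0.801
```

```bash
python3 st.py;python3 look.py 3
```

```text
t 8.63 pos [ 0.5114 -0.2077  0.0944] F [ 0.4 -4.1  9.3] gap 0.801 yaw 93.78 xaxis [ 0.002  -0.0031 -1.    ]
to target(y,z tool) [-0.1097 -0.0009]
```

View pics/t3.png

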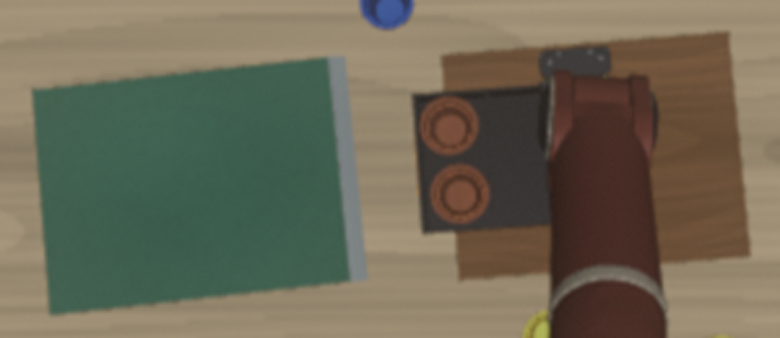

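View pics/s3.png

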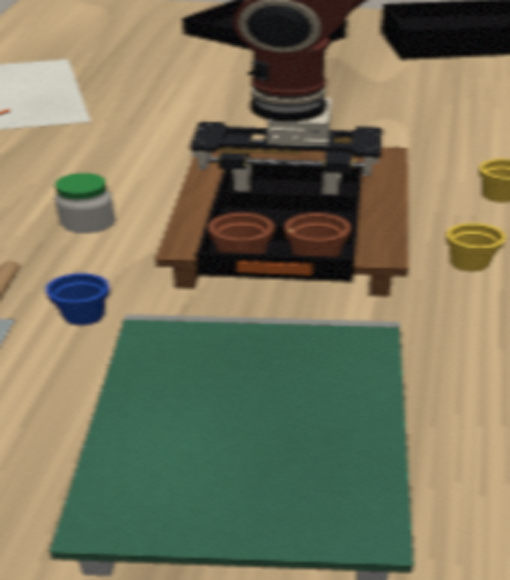

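The tray is level, its nose is about 40 mm over the gap, and both pots are upright. Holding force is 9 N. Continuing with slightly more hold-down.

Request:
send_rows(
  increments=[
    {"linear": [0.001,0.015,0],"rotation": [0,0,0],"jaw": 0.6},
    {"linear": [0,0.015,0],"rotation": [0,0,0],"jaw": 0.6},
    {"linear": [0.001,0.015,0],"rotation": [0,0,0],"jaw": 0.6},
    {"linear": [0,0.015,0],"rotation": [0,0,0],"jaw": 0.6},
    {"linear": [0,0.015,0],"rotation": [0,0,0],"jaw": 0.6},
    {"linear": [0,0.015,0],"rotation": [0,0,0],"jaw": 0.6},
    {"linear": [0,0.015,0],"rotation": [0,0,0],"jaw": 0.6},
    {"linear": [0,0.015,0],"rotation": [0,0,0],"jaw": 0.6},
    {"linear": [0,0.015,0],"rotation": [0,0,0],"jaw": 0.6},
    {"linear": [0,0.015,0],"rotation": [0,0,0],"jaw": 0.6},
  ],
)

```text
time: 9.57
position: [0.5097, -0.1781, 0.0944]
orientation: [-0.025, 0.706, 0.022, 0.708]
contact_force: [0.2, -6.2, 10.6]
finger_gap: 0.801
```

Request:
send_rows(
  increments=[
    {"linear": [0,0.013,0],"rotation": [0,0,0],"jaw": 0.6},
    {"linear": [0,0.013,0],"rotation": [0,0,0],"jaw": 0.6},
    {"linear": [0,0.013,0],"rotation": [0,0,0],"jaw": 0.6},
    {"linear": [0,0.013,0],"rotation": [0,0,0],"jaw": 0.6},
    {"linear": [0,0.013,0],"rotation": [0,0,0],"jaw": 0.6},
    {"linear": [0,0.013,0],"rotation": [0,0,0],"jaw": 0.6},
    {"linear": [0,0.013,0],"rotation": [0,0,0],"jaw": 0.6},
    {"linear": [0,0.013,0],"rotation": [0,0,0],"jaw": 0.6},
    {"linear": [0,0.013,0],"rotation": [0,0,0],"jaw": 0.6},
    {"linear": [0,0.013,0],"rotation": [0,0,0],"jaw": 0.6},
  ],
)

```text
time: 10.4
position: [0.508, -0.1522, 0.0944]
orientation: [-0.025, 0.706, 0.022, 0.708]
contact_force: [0.7, -5.3, 10.8]
finger_gap: 0.798
```

```bash
python3 st.py;python3 look.py 4
```

```text
t 10.4 pos [ 0.508  -0.1522  0.0944] F [ 0.7 -5.3 10.8] gap 0.798 yaw 93.77 xaxis [ 0.0025 -0.0035 -1.    ]
to target(y,z tool) [-0.1653 -0.0011]
```

View pics/t4.png

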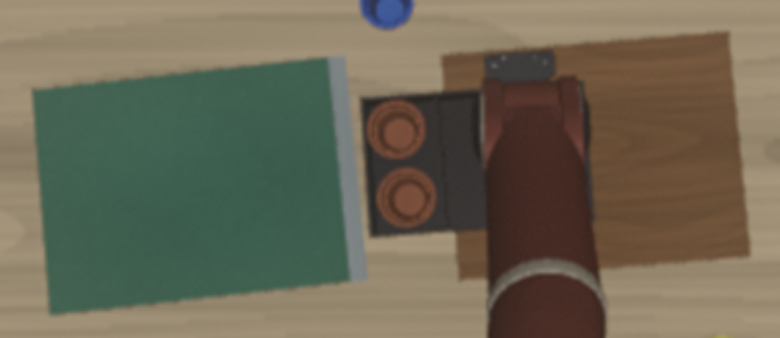

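View pics/s4.png

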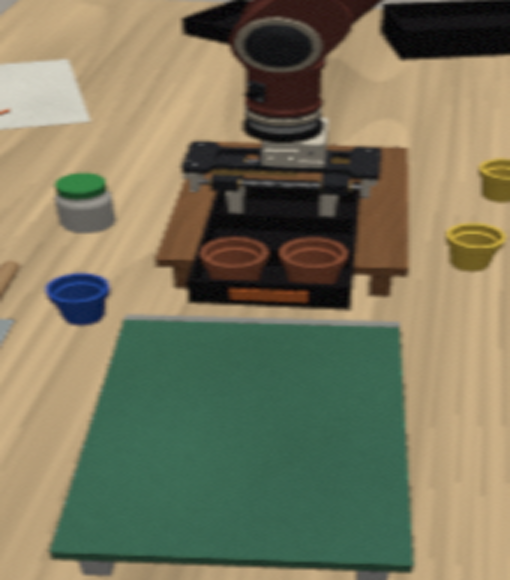

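Request:
send_rows(
  increments=[
    {"linear": [0.001,0.012,0],"rotation": [0,0,0],"jaw": 0.6},
    {"linear": [0,0.012,0],"rotation": [0,0,0],"jaw": 0.6},
    {"linear": [0.001,0.012,0],"rotation": [0,0,0],"jaw": 0.6},
    {"linear": [0,0.012,0],"rotation": [0,0,0],"jaw": 0.6},
    {"linear": [0.001,0.012,0],"rotation": [0,0,0],"jaw": 0.6},
    {"linear": [0,0.012,0],"rotation": [0,0,0],"jaw": 0.6},
    {"linear": [0,0.012,0],"rotation": [0,0,0],"jaw": 0.6},
    {"linear": [0,0.012,0],"rotation": [0,0,0],"jaw": 0.6},
    {"linear": [0,0.012,0],"rotation": [0,0,0],"jaw": 0.6},
    {"linear": [0,0.012,0],"rotation": [0,0,0],"jaw": 0.6},
  ],
)

```text
time: 11.33
position: [0.5068, -0.1287, 0.0944]
orientation: [-0.025, 0.706, 0.022, 0.708]
contact_force: [1.0, -5.7, 15.2]
finger_gap: 0.8
```

```bash
python3 st.py;python3 look.py 5
```

```text
t 11.33 pos [ 0.5068 -0.1287  0.0944] F [ 1.  -5.7 15.2] gap 0.8 yaw 93.76 xaxis [ 0.0035 -0.0043 -1.    ]
to target(y,z tool) [-0.1887 -0.0015]
```

View pics/t5.png

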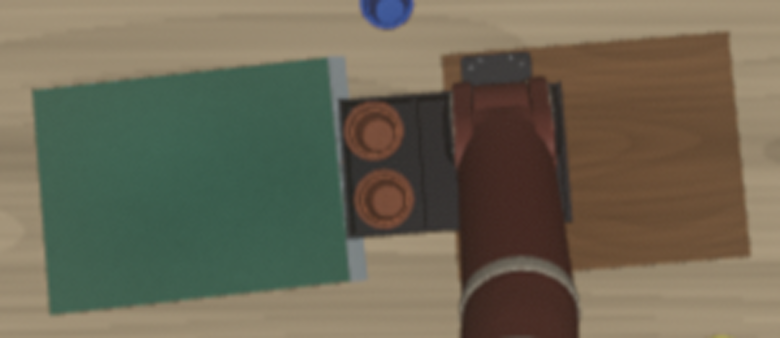

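View pics/s5.png

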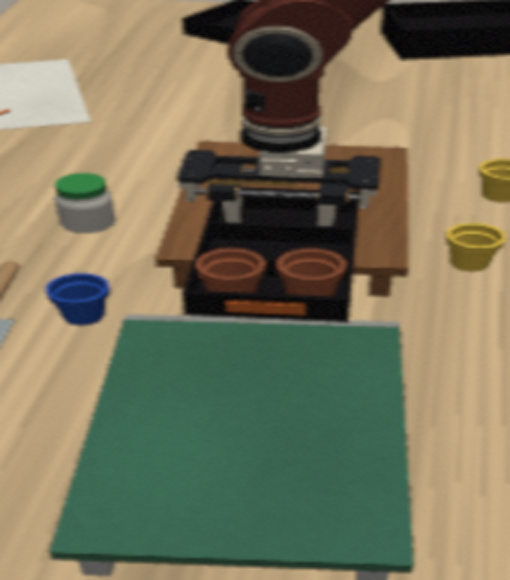

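Request:
send_rows(
  increments=[
    {"linear": [0,0.01,0],"rotation": [0,0,0],"jaw": 0.6},
    {"linear": [0,0.01,0],"rotation": [0,0,0],"jaw": 0.6},
    {"linear": [0,0.01,0],"rotation": [0,0,0],"jaw": 0.6},
    {"linear": [0,0.01,0],"rotation": [0,0,0],"jaw": 0.6},
    {"linear": [0,0.01,0],"rotation": [0,0,0],"jaw": 0.6},
    {"linear": [0,0.01,0],"rotation": [0,0,0],"jaw": 0.6},
    {"linear": [0,0.01,0],"rotation": [0,0,0],"jaw": 0.6},
    {"linear": [0,0.01,0],"rotation": [0,0,0],"jaw": 0.6},
    {"linear": [0,0.01,0],"rotation": [0,0,0],"jaw": 0.6},
    {"linear": [0,0.01,0],"rotation": [0,0,0],"jaw": 0.6},
  ],
)

```text
time: 12.27
position: [0.5054, -0.109, 0.0944]
orientation: [-0.025, 0.706, 0.021, 0.708]
contact_force: [0.5, -6.0, 15.9]
finger_gap: 0.799
```

```bash
python3 st.py;python3 look.py 6
```

```text
t 12.27 pos [ 0.5054 -0.109   0.0944] F [ 0.5 -6.  15.9] gap 0.799 yaw 93.72 xaxis [ 0.0034 -0.0044 -1.    ]
to target(y,z tool) [-0.2084 -0.0013]
```

View pics/t6.png

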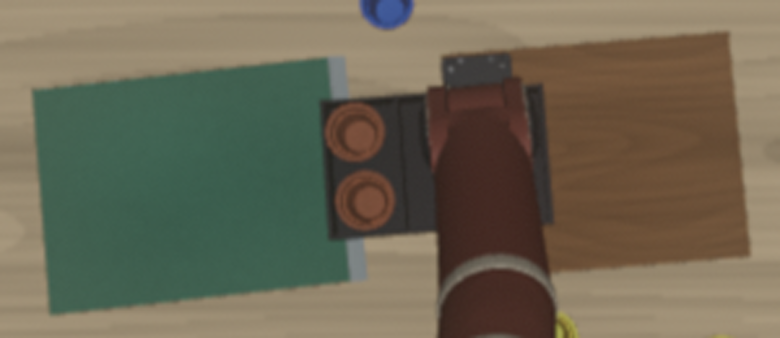

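View pics/s6.png

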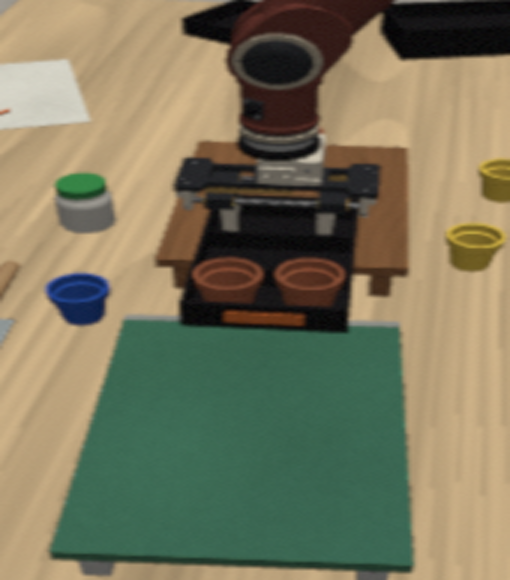

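Request:
send_rows(
  increments=[
    {"linear": [0,0.014,0],"rotation": [0,0,0],"jaw": 0.6},
    {"linear": [0,0.014,0],"rotation": [0,0,0],"jaw": 0.6},
    {"linear": [0,0.014,0],"rotation": [0,0,0],"jaw": 0.6},
    {"linear": [0,0.014,0],"rotation": [0,0,0],"jaw": 0.6},
    {"linear": [0,0.014,0],"rotation": [0,0,0],"jaw": 0.6},
    {"linear": [0,0.014,0],"rotation": [0,0,0],"jaw": 0.6},
    {"linear": [0,0.014,0],"rotation": [0,0,0],"jaw": 0.6},
    {"linear": [0,0.014,0],"rotation": [0,0,0],"jaw": 0.6},
    {"linear": [0,0.014,0],"rotation": [0,0,0],"jaw": 0.6},
    {"linear": [0,0.014,0],"rotation": [0,0,0],"jaw": 0.6},
  ],
)

```text
time: 13.2
position: [0.5036, -0.0809, 0.0943]
orientation: [-0.024, 0.706, 0.021, 0.708]
contact_force: [0.9, -6.8, 17.0]
finger_gap: 0.8
```

Request:
send_rows(
  increments=[
    {"linear": [-0.001,0.014,0],"rotation": [0,0,0],"jaw": 0.6},
    {"linear": [-0.001,0.014,0],"rotation": [0,0,0],"jaw": 0.6},
    {"linear": [-0.001,0.014,0],"rotation": [0,0,0],"jaw": 0.6},
    {"linear": [-0.001,0.014,0],"rotation": [0,0,0],"jaw": 0.6},
    {"linear": [-0.001,0.014,0],"rotation": [0,0,0],"jaw": 0.6},
    {"linear": [-0.001,0.014,0],"rotation": [0,0,0],"jaw": 0.6},
    {"linear": [-0.001,0.014,0],"rotation": [0,0,0],"jaw": 0.6},
    {"linear": [-0.001,0.014,0],"rotation": [0,0,0],"jaw": 0.6},
    {"linear": [0,0.014,0],"rotation": [0,0,0],"jaw": 0.6},
    {"linear": [0,0.014,0],"rotation": [0,0,0],"jaw": 0.6},
  ],
)

```text
time: 14.03
position: [0.5005, -0.0515, 0.0943]
orientation: [-0.024, 0.706, 0.023, 0.707]
contact_force: [-0.3, -3.7, 7.6]
finger_gap: 0.8
```

```bash
python3 st.py;python3 look.py 7
```

```text
t 14.03 pos [ 0.5005 -0.0515  0.0943] F [-0.3 -3.7  7.6] gap 0.8 yaw 93.77 xaxis [ 8.0e-04 -1.8e-03 -1.0e+00]
to target(y,z tool) [-2.664e-01 -1.000e-04]
```

View pics/t7.png

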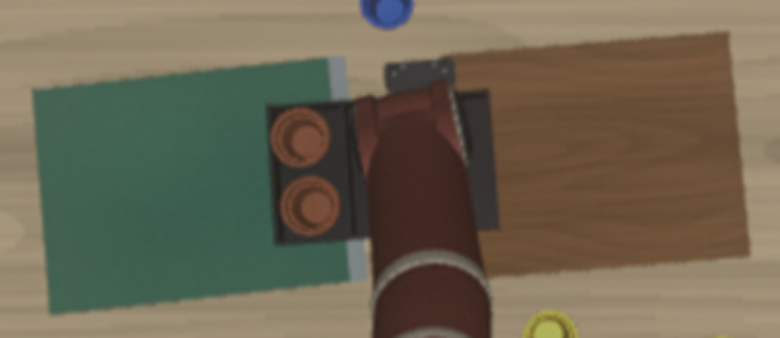

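View pics/s7.png

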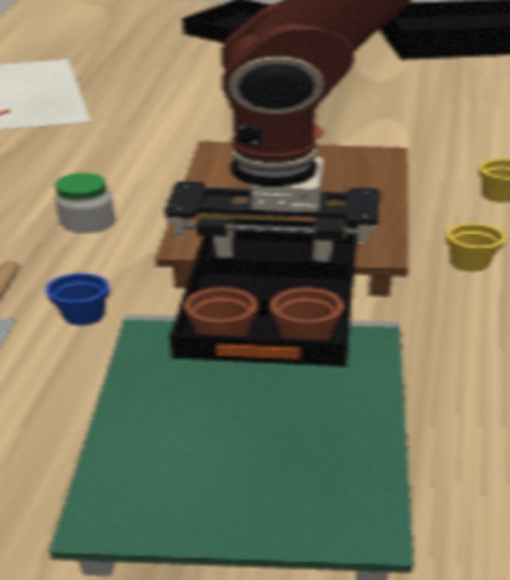

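The nose is well onto the green stand and the tail is still on the brown. Before the tail leaves, I'll take off the remaining down-force.

Request:
send_rows(
  increments=[
    {"linear": [-0.001,0.012,0],"rotation": [0,0,0],"jaw": 0.6},
    {"linear": [-0.001,0.012,0],"rotation": [0,0,0],"jaw": 0.6},
    {"linear": [-0.001,0.012,0],"rotation": [0,0,0],"jaw": 0.6},
    {"linear": [-0.001,0.012,0],"rotation": [0,0,0],"jaw": 0.6},
    {"linear": [-0.001,0.012,0],"rotation": [0,0,0],"jaw": 0.6},
    {"linear": [-0.001,0.012,0],"rotation": [0,0,0],"jaw": 0.6},
    {"linear": [-0.001,0.012,0],"rotation": [0,0,0],"jaw": 0.6},
    {"linear": [0,0.012,0],"rotation": [0,0,0],"jaw": 0.6},
    {"linear": [0,0.012,0],"rotation": [0,0,0],"jaw": 0.6},
    {"linear": [0,0.012,0],"rotation": [0,0,0],"jaw": 0.6},
  ],
)

```text
time: 14.97
position: [0.4982, -0.026, 0.095]
orientation: [-0.024, 0.707, 0.024, 0.706]
contact_force: [-0.9, -2.0, -0.8]
finger_gap: 0.801
```

Request:
send_rows(
  increments=[
    {"linear": [-0.001,0.016,0],"rotation": [0,0,0],"jaw": 0.6},
    {"linear": [-0.001,0.016,0],"rotation": [0,0,0],"jaw": 0.6},
    {"linear": [0,0.016,0],"rotation": [0,0,0],"jaw": 0.6},
    {"linear": [0,0.016,0],"rotation": [0,0,0],"jaw": 0.6},
    {"linear": [0,0.016,0],"rotation": [0,0,0],"jaw": 0.6},
    {"linear": [0,0.016,0],"rotation": [0,0,0],"jaw": 0.6},
    {"linear": [0,0.016,0],"rotation": [0,0,0],"jaw": 0.6},
    {"linear": [0,0.016,0],"rotation": [0,0,0],"jaw": 0.6},
    {"linear": [0,0.016,0],"rotation": [0,0,0],"jaw": 0.6},
    {"linear": [0,0.016,0],"rotation": [0,0,0],"jaw": 0.6},
  ],
)

```text
time: 15.8
position: [0.4965, 0.0059, 0.0957]
orientation: [-0.024, 0.707, 0.024, 0.707]
contact_force: [-0.1, -1.4, -1.5]
finger_gap: 0.802
```

Request:
send_rows(
  increments=[
    {"linear": [0,0.018,0],"rotation": [0,0,0],"jaw": 0.6},
    {"linear": [0,0.018,0],"rotation": [0,0,0],"jaw": 0.6},
    {"linear": [0,0.018,0],"rotation": [0,0,0],"jaw": 0.6},
    {"linear": [0,0.018,0],"rotation": [0,0,0],"jaw": 0.6},
    {"linear": [0,0.018,0],"rotation": [0,0,0],"jaw": 0.6},
    {"linear": [0,0.018,0],"rotation": [0,0,0],"jaw": 0.6},
    {"linear": [0,0.018,0],"rotation": [0,0,0],"jaw": 0.6},
    {"linear": [0,0.018,0],"rotation": [0,0,0],"jaw": 0.6},
    {"linear": [0,0.018,0],"rotation": [0,0,0],"jaw": 0.6},
    {"linear": [0,0.018,0],"rotation": [0,0,0],"jaw": 0.6},
  ],
)

```text
time: 16.63
position: [0.4941, 0.0419, 0.0957]
orientation: [-0.024, 0.707, 0.024, 0.707]
contact_force: [0.8, -2.6, 0.9]
finger_gap: 0.802
```

```bash
python3 st.py;python3 look.py 8
```

```text
t 16.63 pos [0.4941 0.0419 0.0957] F [ 0.8 -2.6  0.9] gap 0.802 yaw 93.86 xaxis [ 1.e-04  1.e-04 -1.e+00]
to target(y,z tool) [-3.602e-01 -3.000e-04]
```

View pics/t8.png

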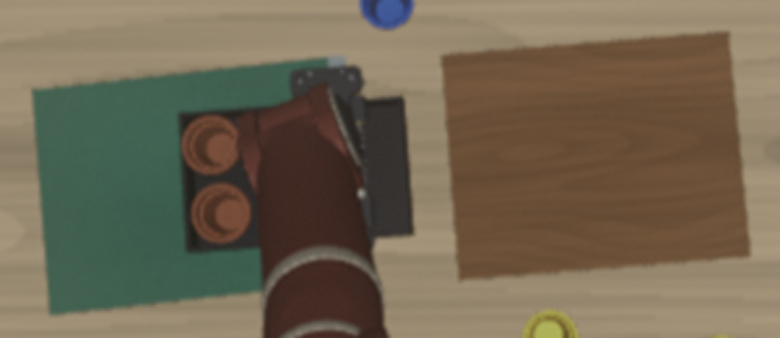

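View pics/s8.png

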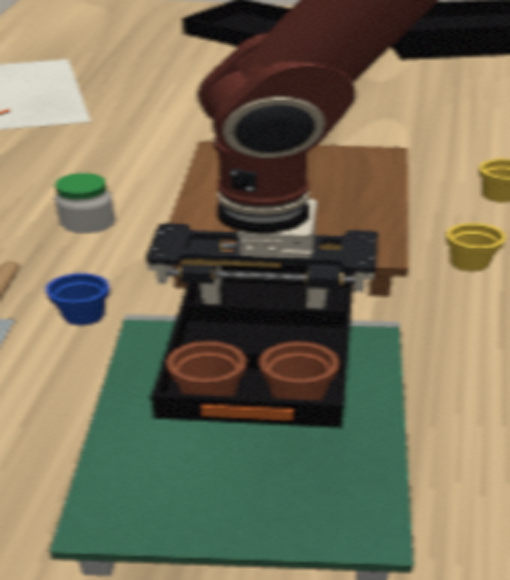

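Crossing went well and the tray is stable on the green side. It needs about 120 mm more.

Request:
send_rows(
  increments=[
    {"linear": [0,0.018,0],"rotation": [0,0,0],"jaw": 0.6},
    {"linear": [0,0.018,0],"rotation": [0,0,0],"jaw": 0.6},
    {"linear": [0,0.018,0],"rotation": [0,0,0],"jaw": 0.6},
    {"linear": [0,0.018,0],"rotation": [0,0,0],"jaw": 0.6},
    {"linear": [0,0.018,0],"rotation": [0,0,0],"jaw": 0.6},
    {"linear": [0,0.018,0],"rotation": [0,0,0],"jaw": 0.6},
    {"linear": [0,0.018,0],"rotation": [0,0,0],"jaw": 0.6},
    {"linear": [0,0.018,0],"rotation": [0,0,0],"jaw": 0.6},
    {"linear": [0,0.018,0],"rotation": [0,0,0],"jaw": 0.6},
    {"linear": [0,0.018,0],"rotation": [0,0,0],"jaw": 0.6},
  ],
)

```text
time: 17.57
position: [0.4916, 0.0778, 0.0957]
orientation: [-0.024, 0.707, 0.024, 0.707]
contact_force: [0.7, -2.1, 1.0]
finger_gap: 0.798
```

Request:
send_rows(
  increments=[
    {"linear": [0,0.018,0],"rotation": [0,0,0],"jaw": 0.6},
    {"linear": [0,0.018,0],"rotation": [0,0,0],"jaw": 0.6},
    {"linear": [0,0.018,0],"rotation": [0,0,0],"jaw": 0.6},
    {"linear": [0,0.018,0],"rotation": [0,0,0],"jaw": 0.6},
    {"linear": [0,0.018,0],"rotation": [0,0,0],"jaw": 0.6},
    {"linear": [0,0.018,0],"rotation": [0,0,0],"jaw": 0.6},
    {"linear": [0,0.018,0],"rotation": [0,0,0],"jaw": 0.6},
    {"linear": [0,0.018,0],"rotation": [0,0,0],"jaw": 0.6},
    {"linear": [0,0.018,0],"rotation": [0,0,0],"jaw": 0.6},
    {"linear": [0,0.018,0],"rotation": [0,0,0],"jaw": 0.6},
  ],
)

```text
time: 18.4
position: [0.4892, 0.1137, 0.0957]
orientation: [-0.024, 0.707, 0.024, 0.707]
contact_force: [0.8, -2.3, 1.3]
finger_gap: 0.802
```

```bash
python3 st.py;python3 look.py 9
```

```text
t 18.4 pos [0.4892 0.1137 0.0957] F [ 0.8 -2.3  1.3] gap 0.802 yaw 93.86 xaxis [ 0.  0. -1.]
to target(y,z tool) [-4.322e-01 -3.000e-04]
```

View pics/t9.png

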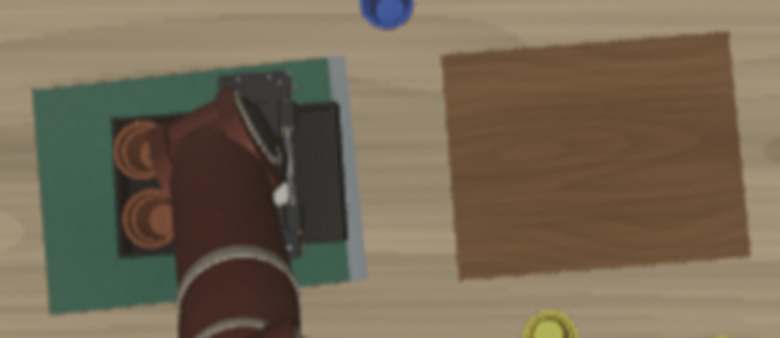

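View pics/s9.png

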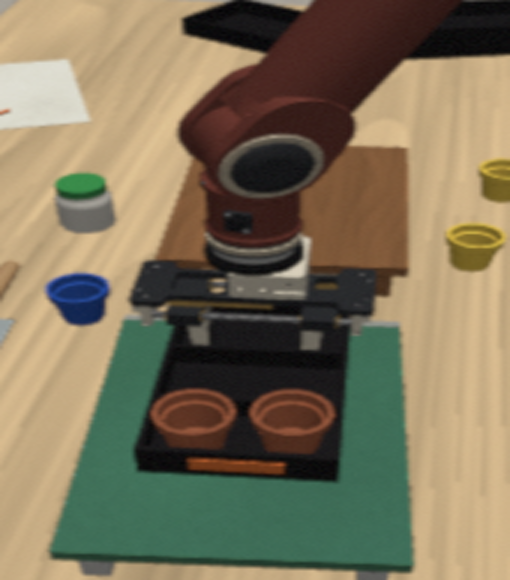

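Request:
send_rows(
  increments=[
    {"linear": [0,0.02,0],"rotation": [0,0,0],"jaw": 0.6},
    {"linear": [0,0.022,0],"rotation": [0,0,0],"jaw": 0.6},
    {"linear": [0,0.024,0],"rotation": [0,0,0],"jaw": 0.6},
    {"linear": [0,0.024,0],"rotation": [0,0,0],"jaw": 0.6},
    {"linear": [0,0.024,0],"rotation": [0,0,0],"jaw": 0.6},
    {"linear": [0,0.024,0],"rotation": [0,0,0],"jaw": 0.6},
    {"linear": [0,0.024,0],"rotation": [0,0,0],"jaw": 0.6},
    {"linear": [0,0.02,0],"rotation": [0,0,0],"jaw": 0.6},
    {"linear": [0,0.015,0],"rotation": [0,0,0],"jaw": 0.6},
    {"linear": [0,0.01,0],"rotation": [0,0,0],"jaw": 0.6},
  ],
)

```text
time: 19.33
position: [0.4862, 0.1553, 0.0956]
orientation: [-0.024, 0.707, 0.024, 0.707]
contact_force: [-0.2, -2.0, 0.5]
finger_gap: 0.798
```

Request:
send_rows(
  increments=[
    {"linear": [0,0,0],"rotation": [0,0,0],"jaw": 0.6},
    {"linear": [-0.003,-0.015,0],"rotation": [0,0,0],"jaw": 0.6},
    {"linear": [-0.005,-0.03,0],"rotation": [0,0,0],"jaw": 0.6},
    {"linear": [-0.01,-0.03,0],"rotation": [0,0,0],"jaw": 0.6},
    {"linear": [-0.05,0,0],"rotation": [0,0,0],"jaw": 0.6},
    {"linear": [-0.08,0,0],"rotation": [0,0,0],"jaw": 0.6},
    {"linear": [-0.1,0,0],"rotation": [0,0,0],"jaw": 0.6},
    {"linear": [-0.1,0,0],"rotation": [0,0,0],"jaw": 0.6},
    {"linear": [-0.1,0,0],"rotation": [0,0,0],"jaw": 0.6},
    {"linear": [-0.1,0,0],"rotation": [0,0,0],"jaw": 0.6},
  ],
)

```text
time: 20.17
position: [0.4875, 0.1395, 0.2072]
orientation: [-0.023, 0.706, 0.024, 0.707]
contact_force: [-0.7, 1.7, -0.2]
finger_gap: 0.802
```

Request:
send_rows(
  increments=[
    {"linear": [0,-0.14,0],"rotation": [0,0,0],"jaw": 0.6},
    {"linear": [0,-0.14,0],"rotation": [0,0,0],"jaw": 0.6},
    {"linear": [0,-0.14,0],"rotation": [0,0,0],"jaw": 0.6},
    {"linear": [0,-0.14,0],"rotation": [0,0,0],"jaw": 0.6},
    {"linear": [0,-0.14,0],"rotation": [0,0,0],"jaw": 0.6},
    {"linear": [0,-0.14,0],"rotation": [0,0,0],"jaw": 0.6},
    {"linear": [0,-0.14,0],"rotation": [0,0,0],"jaw": 0.6},
    {"linear": [0,-0.14,0],"rotation": [0,0,0],"jaw": 0.6},
    {"linear": [0,-0.14,0],"rotation": [0,0,0],"jaw": 0.6},
    {"linear": [0,0,0],"rotation": [0,0,0],"jaw": 0.6},
  ],
)

```text
time: 21.0
position: [0.5041, -0.1196, 0.206]
orientation: [-0.022, 0.706, 0.018, 0.707]
contact_force: [0.3, -1.4, -0.6]
finger_gap: 0.8
```

```bash
python3 st.py;python3 look.py 10; python3 - <<'E'
from h import *
im=vision.read_camera("top")[:,:,::-1].copy();hsv=cv2.cvtColor(im,cv2.COLOR_BGR2HSV)
m=cv2.inRange(hsv,(0,0,0),(180,255,62));roi=np.zeros_like(m);roi[165:268,150:275]=1
m=cv2.morphologyEx(m*roi,cv2.MORPH_CLOSE,np.ones((9,9)))
k=max(cv2.findContours(m,0,2)[0],key=cv2.contourArea)
print(cv2.minAreaRect(ray("top",k[:,0].astype(float),.111).astype(np.float32)))
g=[(x/2.6+140-.3,y/2.6+145-.3) for x,y in[(33,90),(328,58),(350,282),(50,314)]]
G=ray("top",g,.07);print(G.round(4),G.mean(0))
E
```

```text
t 21.0 pos [ 0.5041 -0.1196  0.206 ] F [ 0.3 -1.4 -0.6] gap 0.8 yaw 93.22 xaxis [ 0.0011 -0.0047 -1.    ]
to target(y,z tool) [-0.1974  0.0026]
((0.48039793968200684, 0.2016538381576538), (0.14813153445720673, 0.2449406534433365), 3.934905767440796)
[[0.5862 0.3871]
 [0.6186 0.061 ]
 [0.3721 0.0366]
 [0.3406 0.3628]] [0.47938749 0.21189486]
```

View pics/t10.png

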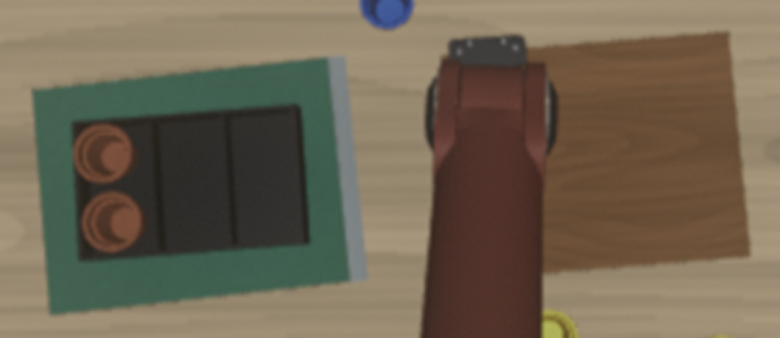

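View pics/s10.png

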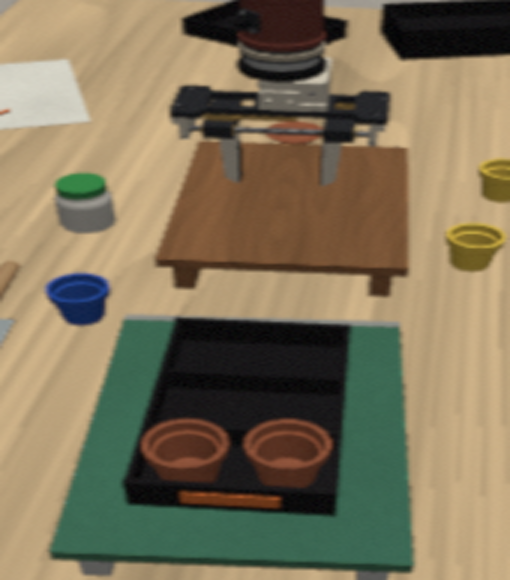

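The tray sits wholly on the green stand, about 10 mm from its centre with roughly 35 mm of margin to the near edge. Both pots are upright in the nose bay and the gripper is clear.

```bash
python3 -c "
from rig import env
print(env.sign_off())"
```

```text
the job is handed in; nothing more can be done
None
```

The tray now rests wholly on the green stand, and I've handed the job in at about 21 s of the allowed 48 s.

**How it went:** I put the two spread fingertips on the tail-bay floor, so they held the tail down while pushing against the divider. I held the tail down with 6 to 17 N across the gap and took that off once the nose was on the green stand, before the tail left the brown one. Then I pushed the rest of the way, backed off and lifted clear. The tool height stayed within about 0.1 mm while the nose crossed the gap, and I saw no dip in the pictures.

**Last checks:**
- **Tray position:** its measured centre is (0.480, 0.202), against (0.479, 0.212) for the stand. That leaves roughly 35 mm or more on every side.
- **Pots:** both are upright in the nose bay.
- **Bystanders:** the jar looks unmoved in the last side view. I saw no sign that the trowel or saucer was disturbed, but neither was fully in view in the last crops, so I did not check them individually.
- **Gripper:** it is clear of everything.

No check failed. The only disagreement was about 4 mm between two early estimates of where the divider was, and it had no effect.

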